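# Set up a bauble on the photo turntable

## Robot

A 6-joint arm with a two-finger parallel gripper is mounted at the origin on the work surface. World frame = base frame: x ahead of the robot, y to its left, z up, the work surface at z = 0. Lengths are in m, angles in rad, forces in N, time in s.
With the tool pointing down it reaches from about 0.275 to 0.85 m from the base axis. Payload 19 kg.
Tool frame: the origin (TCP) lies between the finger pads; the fingertips stand 11 mm ahead of it and the grasp point (between the pads) lies 8 mm behind it; z points along the fingers, y is the line along which they close (so a half turn about z gives the same grasp; the last joint's range is limited). The gripper opens to 85 mm and grips with 20 to 120 N. Pads are 22 mm wide; open, the fingers measure 114 mm over their backs; the gripper's body (76 mm by 85 mm) begins 54 mm behind the grasp point. The pads swing forward as they close: fully open they stand 13 mm farther back than shut.
Start: joints at [-1.392, 0.15, 1.437, -0, 1.554, -0.134], TCP at [0.177, -0.547, 0.242] pointing down, gripper open.
Joint ranges: [-2.8, 2.8], [-0.68, 2.1], [0.12, 2.68], [-1.39, 4.53], [0.16, 2.79], [-2.81, 2.81]. Speed limits (rad/s): [1.89, 1.89, 2.22, 3.01, 3.01, 3.01].

## Interface

Orientations are given as a 3x3 rotation matrix whose columns are the frame's x, y, z axes.
In Python, from bench import monitor, get_image, camera_info, workorder gives the robot as it stands. The module is installed in compiled form; this text tells all that it offers.
- The arm moves only by the tool carry_out, never from a script. Its argument "moves" is a list of rows, each a list of 4 numbers: the shift along the tool's x, y, z in units of 50 mm (1.0 is 50 mm), then the turn about the tool's z in units of 6 degrees (1.0 is 6 degrees). A call has 1 to 5 rows; each row shifts and turns the commanded pose from where the row before left it, along the tool's axes as they then stand; what a row does not reach is not made up. A row lasts 1/10 s, in which the tool goes at most 50 mm and 8.59 degrees, less where a joint would pass 70% of its speed; a pose out of reach is approached as far as the arm can. A call is refused whole if a number of a shift passes 1 or a number of a turn 1, either way. A call with a gripper value outside its range is refused whole. "gripper" is the opening, from -1 (shut) to 1 (fully open), so that 0 is half open, set as the call begins (left out, the last holds). The fingers move at their own pace and stop on an object; "squeeze" is the grip in N (left out, the last holds). Time passes only in rows, so rows that do not move let the fingers close. It gives the time, the measured TCP pose, the force, the opening and the grip force at its end, in the units of the state.
- monitor.state(): the state, without advancing time (a new reading comes with each control period).
- get_image(name): name is "side" or "top"; returns the picture (480x640x3 uint8, blue, green, red); there is no depth.
- camera_info(name): a dict with "mtx" (3x3 intrinsics, pixels), "k1" (the pictures are not rectified: a ray, as slopes to the right and down, at radius r is drawn at 1 + k1 r^2 times it, then the intrinsics apply), "T" (4x4, takes a point from camera to world coordinates). Camera axes: x right, y up, looking along -z (the intrinsics and any distortion apply to the point x, -y, -z); pixel columns grow to the right and rows downward; lengths in m; the calibration is good to about 2 mm. A picture is of the moment at which its call begins. camera_info takes no time and is no camera call.
- workorder.hand_in(): hands the job in; it is judged then, once.
The state is a dict: "time_s": time; "joints": joint angles; "qvel": joint speeds; "joint_torque": joint torques, N m; "ee_pos": TCP position; "tcp_rot": TCP orientation; "ft_force": force on the tool from outside, world axes, zero at the start; "wrist_torque": the same for the moment, N m; "gripper_width": opening from 0.0 (shut) to 1.0 (fully open); "gripper_force": force on a finger pad.
Only numpy, scipy, OpenCV 4.12 (cv2) and the standard library are available. Lean on these libraries where they do the work, as an engineer would, in place of code of your own. Each camera call takes 0.05 s, during which the arm holds its last target. There are 200 camera calls.

## Task

Set up the spin shot. Stand the tall aluminium column on the turntable drive: its hollow foot goes over the spindle, and it has to be turned until its two slots drop over the spindle's cross pin and it stands fully home; ease it on, do not force it, and let go of it. Then take the large glass bauble from the tray and set it gently in the dish on top of the column, leaving the small baubles, the short column and the other things where they are.

Things in the scene. Friction and masses are not known exactly. Their poses are not given: they have to be found in the camera images.
- tall_column: Tall display column: upright aluminium tube 120 mm high, 40 mm outside diameter, smooth, loose on the table, about 0.35 kg. Origin: centre of its foot; z up. Its foot is an open socket, bore 26 mm, 108 mm deep. Two slots are cut up into the foot's rim, through the 7 mm wall, on the column's +x and -x sides: 8.4 mm wide (9.4 mm at the mouth), 13 mm deep.
- tall_column_dish (a point): Centre of the round dish in the top of the tall column, level with its rim (120 mm above the foot). The rim opening is 34 mm across, so the large bauble settles in it with its centre 25 mm above this point.
- drive: Turntable drive, its large top lifted off: fixed round black housing, 180 mm diameter, 48 mm high, control strip on its -x side. Origin: centre of its underside. On top an aluminium flange 68 mm across, upper face 56 mm above the table; from it rises a steel spindle, 24 mm diameter, the top 14 mm tapered to 14 mm. over 80 N on it from the column harms it; a few newtons do.
- spindle_tip (a point): Centre of the spindle's tip, 116 mm above the table, 60 mm above the flange.
- cross_pin (a point): Middle of the cross pin: a straight steel pin, 6 mm thick, level through the spindle 7 mm above the flange (its top 10 mm above it), out to 20 mm from the axis on both sides. The motor stopped anywhere: the pin's direction differs each time and is not measured (these axes are the housing's), so see or feel it. A clutch holds it still up to 0.3 N m.
- seat (a point): Centre of the flange's upper face, on the spindle's axis: where the centre of the column's foot belongs when fully home. A column not lined up with the pin rests on it 10 mm too high; turned under light pressure, at most half a turn, it drops when a slot comes over the pin (within about 6 degrees).
- tray: Fixed black tray for baubles, 190 x 190 mm, 26 mm high, with 2 x 2 round pockets 41 mm across, 18 mm deep, on a 90 mm pitch. Origin: centre of its underside; x and y along its sides.
- big_bauble_center (a point): Centre of the large bauble: a smooth thin glass ball, 60 mm diameter, about 0.11 kg, lying loose in one pocket of the tray, centre about 21 mm above the tray's top. Fragile: grip it lightly (20 N is plenty, never over 50 N a finger) and set it down slowly, under 25 N on the column.
- big_bauble: The same large bauble as a body; its origin is on its surface and turns as it rolls: use the centre point.
- small_bauble_a_center (a point): Centre of a small glass bauble, 47 mm diameter, in another pocket of the tray (to be left there).
- small_bauble_b_center (a point): Centre of the other small glass bauble, 47 mm diameter, in another pocket (to be left there).
- short_column: The short column of the same set, 75 mm high, 40 mm diameter, standing on the table near the tall one (to be left there). Origin: centre of its foot.
- lens: A camera lens standing on the table, 72 mm diameter, 92 mm high. Bystander. Origin: centre of its underside.
- figure: A small robot figure standing on a round base 70 mm across, 110 mm high. Bystander. Origin: centre of its underside.
- blower: A black rubber air blower standing on its round end, nozzle up, 62 mm diameter, 128 mm high. Bystander. Origin: centre of its underside.

How it is judged:
By the outcome, as a careful person would: the job done as asked, in the order asked, and still so for the second after the job is handed in, with the robot touching nothing.
It also fails if it takes over 70 s, if anything falls off the work surface, if the arm or the gripper's body presses on something with over 40 N, if the wrist force passes 120 N, or if a joint passes its speed limit or range.

## Working session

There is one attempt and no reset: what is moved stays moved. The work goes in short steps, Python scripts to look and compute and a tool call to move; the robot and the scene stay as the last step left them, time stands still between calls to the robot, and variables do not carry over. Pictures are saved under pics/ and viewed, at most 10 in all, crops included, and the job is handed in when it is done.

Besides the shell and the picture viewer there is one more tool, called as a command line: name --pt "numbers of a row" for each row, then --argument value for the rest. carry_out: Moves the arm, as the interface text tells. Its arguments: {"type":"object","properties":{"moves":{"type":"array","items":{"type":"array","items":{"type":"number"}}},"gripper":{"type":"number"},"squeeze":{"type":"number"}},"required":["moves"]}

```bash
mkdir -p pics
python3 - <<'E'
from bench import monitor,get_image,camera_info
import cv2,numpy as np
for n in("side","top"):
    cv2.imwrite(f"pics/{n}0.png",get_image(n)); c=camera_info(n); print(n,np.round(c["mtx"],1).tolist(),c["k1"],np.round(c["T"],3).tolist())
s=monitor.state();print({k:np.round(v,3).tolist() for k,v in s.items()})
E
```

```text
side [[489.1, 0.0, 321.7], [0.0, 489.1, 237.6], [0.0, 0.0, 1.0]] -0.03319245204109773 [[-0.983, 0.132, -0.128, 0.461], [-0.184, -0.723, 0.666, 0.689], [-0.005, 0.678, 0.735, 0.848], [0.0, 0.0, 0.0, 1.0]]
top [[620.4, 0.0, 314.8], [0.0, 620.4, 242.9], [0.0, 0.0, 1.0]] -0.19825000348339605 [[0.027, 0.995, -0.099, 0.457], [-1.0, 0.028, 0.008, 0.002], [0.01, 0.099, 0.995, 1.436], [0.0, 0.0, 0.0, 1.0]]
{'time_s': 0.1, 'joints': [-1.392, 0.151, 1.438, 0.0, 1.554, -0.134], 'qvel': [0.0, -0.0, -0.003, -0.0, -0.0, 0.001], 'joint_torque': [0.005, -71.438, -57.179, -0.0, 0.007, -0.0], 'ee_pos': [0.177, -0.547, 0.242], 'tcp_rot': [[0.951, 0.308, -0.0], [0.308, -0.951, 0.001], [0.0, -0.001, -1.0]], 'ft_force': [-0.419, -0.716, -0.46], 'wrist_torque': [-0.05, -0.003, 0.043], 'gripper_force': 0.0, 'gripper_width': 1.0}
```

View pics/top0.png

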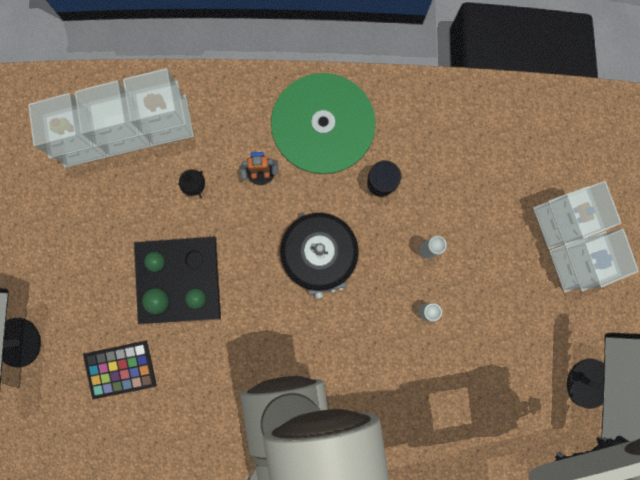

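View pics/side0.png

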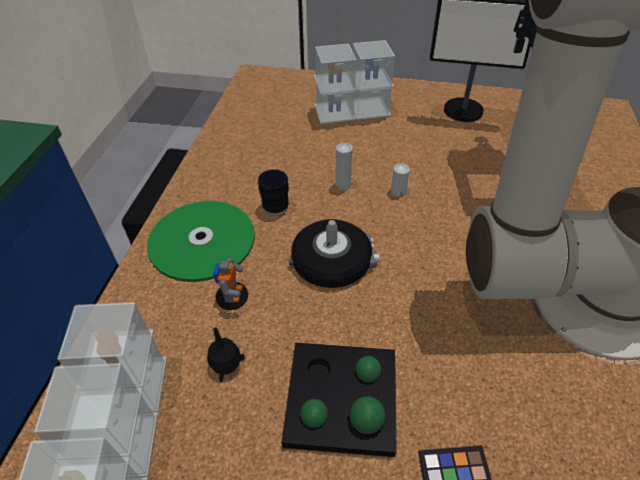

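The top view shows the tall column's top at about (437,245), the short column at (432,312), the drive at (319,250) and the tray at (177,280). The big bauble is at (155,301) there and (367,415) in the side view. Next I'll make enlarged crops.

```bash
cat > h.py <<'E'
from bench import monitor,get_image,camera_info
import cv2,numpy as np
def ray(n,u,v):
    c=camera_info(n);K=c["mtx"];T=np.array(c["T"])
    d=np.array([(u-K[0][2])/K[0][0],(v-K[1][2])/K[1][1]]);p=d.copy()
    for _ in range(20): p=d/(1+c["k1"]*(p@p))
    return T[:3,3],T[:3,:3]@np.array([p[0],-p[1],-1])
def at(n,u,v,z):
    o,d=ray(n,u,v);return o+d*(z-o[2])/d[2]
def tri(a,b):
    (o,d),(q,e)=ray("top",*a),ray("side",*b)
    s=np.linalg.lstsq(np.c_[d,-e],q-o,rcond=None)[0];A=o+d*s[0];B=q+e*s[1];return (A+B)/2,np.linalg.norm(A-B)
def proj(n,P):
    c=camera_info(n);K=np.array(c["mtx"]);T=np.array(c["T"]);p=T[:3,:3].T@(np.array(P)-T[:3,3])
    x=np.array([p[0],-p[1]])/-p[2];x=x*(1+c["k1"]*(x@x));return K[:2,:2]@x+K[:2,2]
def crop(im,u,v,w,h,k): return cv2.resize(im[v:v+h,u:u+w],None,fx=k,fy=k,interpolation=cv2.INTER_CUBIC)
E
python3 - <<'E'
from h import *
t=cv2.imread("pics/top0.png");s=cv2.imread("pics/side0.png")
a=np.hstack([crop(t,270,205,100,100,4),crop(s,285,205,100,75,4)[:300].copy() if 0 else crop(s,285,205,100,100,4)])
b=np.hstack([crop(t,405,215,80,40,5),crop(s,320,140,80,40,5)]) 
b=np.hstack([crop(t,405,228,50,25,8),crop(s,325,142,40,50,4),crop(t,135,235,60,50,4)[:200,:240]])
b=b[:, :800]
cv2.imwrite("pics/c1.png",np.vstack([a,b])[:600])
E
```

```text
(no output)
```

View pics/c1.png

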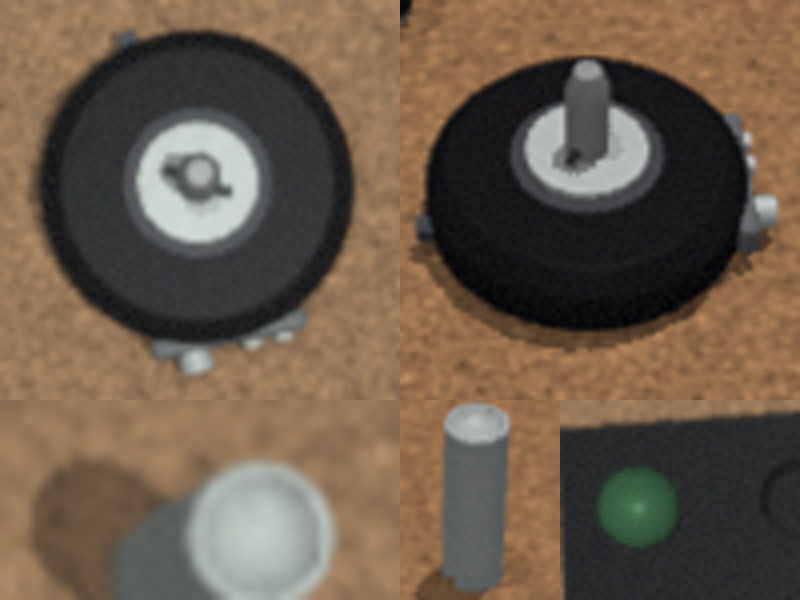

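Run:
```python
from h import *
np.set_printoptions(precision=4,suppress=True)
t=cv2.imread("pics/top0.png");s=cv2.imread("pics/side0.png")
def blobs(im):
    h=cv2.cvtColor(im,cv2.COLOR_BGR2HSV);m=cv2.inRange(h,(45,80,30),(85,255,255))
    n,l,st,c=cv2.connectedComponentsWithStats(m);return [(c[i].round(1).tolist(),st[i].tolist()) for i in range(1,n) if st[i][4]>100]
print(blobs(t));print(blobs(s))
for nm,a,b,z in[("top rim",(437.5,244.25),(344,148),.12),("tip",(320.25,247.75),(331.75,222.5),.116),("flange",(319.75,250.5),(331.75,242.5),.056)]:
    print(nm,tri(a,b),at("top",*a,z),at("side",*b,z))
p,q=at("top",312,247,.063),at("top",327.5,252.5,.063);print(p,q,np.degrees(np.arctan2(*(p-q)[1::-1])))
cv2.imwrite("pics/c2.png",np.hstack([crop(s,330,170,30,25,13),crop(t,305,237,30,25,13)]))
```

```text
[([322.7, 123.0], [271, 73, 105, 101, 7765]), ([154.2, 261.2], [145, 252, 20, 20, 319]), ([155.0, 300.5], [142, 288, 27, 26, 536]), ([195.0, 298.1], [185, 288, 21, 21, 325])]
[([21.6, 149.7], [0, 120, 61, 82, 2779]), ([199.3, 239.7], [147, 201, 107, 80, 6026]), ([367.8, 368.7], [355, 356, 26, 27, 549]), ([367.0, 414.7], [349, 396, 36, 38, 1065]), ([313.5, 412.9], [300, 399, 28, 29, 638]), ([449.2, 473.7], [442, 468, 16, 12, 155])]
top rim (array([ 0.5907, -0.2721,  0.1205]), np.float64(0.0022110272571722496)) [ 0.5919 -0.2722  0.12  ] [ 0.5897 -0.2727  0.12  ]
tip (array([ 0.5771, -0.02  ,  0.1163]), np.float64(0.001440805660944114)) [ 0.5778 -0.02    0.116 ] [ 0.5764 -0.0202  0.116 ]
flange (array([ 0.5765, -0.0201,  0.0538]), np.float64(0.0015957326678574125)) [ 0.5771 -0.02    0.056 ] [ 0.5754 -0.0181  0.056 ]
[ 0.5838 -0.0025  0.063 ] [ 0.5725 -0.0372  0.063 ] 71.96522952462925
```

View pics/c2.png

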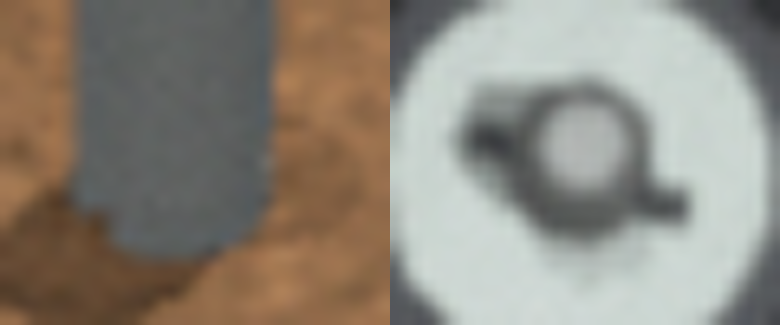

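The side crop shows a slot notch at the foot's lower left, giving a slot heading of about 44° ±8°. The pin runs from upper left to lower right, at about 72°. Column top is at (0.591, -0.272) and the spindle at (0.577, -0.020), and both triangulated heights agree with the given ones. Moving now.

carry_out --pt "0 0 0 1" --pt "0 0 0 1" --pt "0 0 0 1" --pt "0.8 -0.5 0 0" --pt "0.8 -0.55 0 0" --gripper 1 --squeeze 40

```text
time_s: 0.6
ee_pos: [0.2571, -0.4944, 0.2417]
tcp_rot: [[1.0, -0.004, -0.0], [-0.004, -1.0, 0.001], [-0.0, -0.001, -1.0]]
ft_force: [0.7, -0.5, -0.2]
gripper_width: 0.996
gripper_force: 0.0
```

carry_out --pt "0.9 -0.6 0 0" --pt "0.9 -0.6 0 0" --pt "0.9 -0.6 0 0" --pt "0.9 -0.6 0 0" --pt "0.9 -0.6 0 0"

```text
time_s: 1.1
ee_pos: [0.4666, -0.3547, 0.2421]
tcp_rot: [[1.0, -0.001, -0.0], [-0.001, -1.0, 0.0], [-0.0, -0.0, -1.0]]
ft_force: [-0.1, -0.8, 0.5]
gripper_width: 1.0
gripper_force: 0.0
```

carry_out --pt "0.9 -0.6 0 0" --pt "0.9 -0.6 0 0" --pt "0 0 0 0" --pt "0 0 0 0"

```text
time_s: 1.5
ee_pos: [0.549, -0.3001, 0.2416]
tcp_rot: [[1.0, 0.001, -0.001], [0.001, -1.0, 0.001], [-0.001, -0.001, -1.0]]
ft_force: [-0.5, 0.2, 0.4]
gripper_width: 1.002
gripper_force: 0.0
```

carry_out --pt "0.42 -0.28 0 0" --pt "0.42 -0.28 0 0" --pt "0 0 0.5 0" --pt "0 0 0.5 0" --pt "0 0 0.2 0"

```text
time_s: 2.0
ee_pos: [0.5889, -0.2736, 0.1799]
tcp_rot: [[1.0, -0.003, -0.003], [-0.003, -1.0, 0.002], [-0.003, -0.002, -1.0]]
ft_force: [-1.3, -0.4, -0.6]
gripper_width: 1.002
gripper_force: 0.0
```

Run:
```python
from h import *
t=get_image("top");s=get_image("side");print(monitor.state()["ee_pos"])
cv2.imwrite("pics/c3.png",np.hstack([crop(t,385,195,100,100,4),crop(s,295,105,100,100,4)]))
```

```text
[ 0.58936961 -0.27363087  0.18119959]
```

View pics/c3.png

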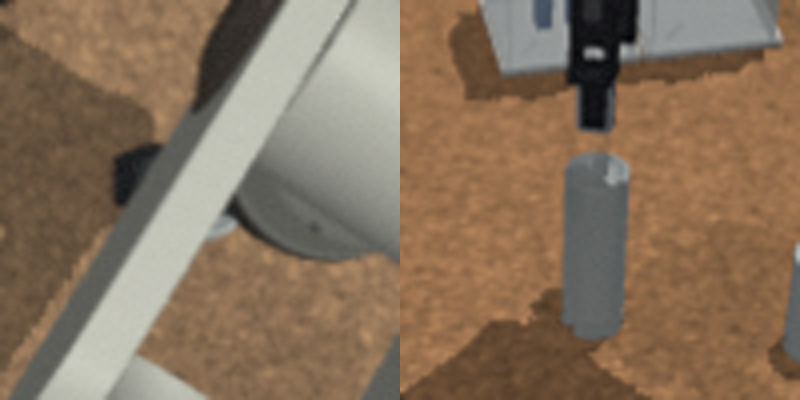

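The side crop shows the fingers in line above the column rim (about (596,165) in the crop). I'll descend and grip.

carry_out --pt "0.03 -0.03 0.4 0" --pt "0 0 0.4 0" --pt "0 0 0.4 0" --pt "0 0 0.4 0" --pt "0 0 0.4 0"

```text
time_s: 2.6
ee_pos: [0.5922, -0.2725, 0.0833]
tcp_rot: [[1.0, -0.002, 0.002], [-0.002, -1.0, -0.001], [0.002, 0.001, -1.0]]
ft_force: [-0.5, 1.0, -0.2]
gripper_width: 1.002
gripper_force: 0.0
```

carry_out --pt "0 0 0 0" --pt "0 0 0 0" --pt "0 0 0 0" --pt "0 0 0 0" --pt "0 0 0 0" --gripper -0.6 --squeeze 40

```text
time_s: 3.1
ee_pos: [0.5926, -0.2719, 0.0844]
tcp_rot: [[1.0, -0.001, 0.002], [-0.001, -1.0, -0.001], [0.002, 0.001, -1.0]]
ft_force: [-0.5, 1.6, 7.5]
gripper_width: 0.452
gripper_force: 39.7
```

carry_out --pt "0 0 0 0" --pt "0 0 0 0" --pt "0 0 0 0"

```text
time_s: 3.4
ee_pos: [0.5926, -0.2719, 0.0843]
tcp_rot: [[1.0, -0.001, 0.002], [-0.001, -1.0, -0.001], [0.002, 0.001, -1.0]]
ft_force: [-1.2, 0.7, 7.4]
gripper_width: 0.452
gripper_force: 39.7
```

carry_out --pt "0 0 -0.3 0" --pt "0 0 -0.6 0" --pt "0 0 -0.8 0" --pt "0 0 -0.8 0" --pt "0 0 -0.5 0"

```text
time_s: 3.9
ee_pos: [0.5922, -0.2716, 0.2374]
tcp_rot: [[1.0, -0.001, 0.004], [-0.001, -1.0, -0.002], [0.004, 0.002, -1.0]]
ft_force: [0.2, -0.5, -3.6]
gripper_width: 0.452
gripper_force: 41.1
```

carry_out --pt "0 -0.5 0 0" --pt "-0.07 -0.8 0 0" --pt "-0.1 -0.9 0 0" --pt "-0.1 -0.9 0 0" --pt "0 -0.8 0 0"

```text
time_s: 4.4
ee_pos: [0.578, -0.0745, 0.2341]
tcp_rot: [[1.0, -0.001, 0.001], [-0.001, -1.0, -0.0], [0.001, 0.0, -1.0]]
ft_force: [1.7, 0.4, -2.9]
gripper_width: 0.454
gripper_force: 41.2
```

carry_out --pt "0 -0.6 0 0" --pt "0 -0.4 0 0" --pt "0 0 0 0" --pt "0 0 0 0" --pt "0 0 0 0"

```text
time_s: 4.9
ee_pos: [0.5788, -0.0272, 0.2329]
tcp_rot: [[1.0, -0.002, 0.0], [-0.002, -1.0, -0.0], [0.0, 0.0, -1.0]]
ft_force: [-0.4, -0.3, -3.2]
gripper_width: 0.452
gripper_force: 41.3
```

carry_out --pt "0 0 0 -0.9" --pt "0 0 0 -0.9" --pt "0 0 0 -0.9" --pt "0 0 0 0" --pt "0 0 0 0"

```text
time_s: 5.4
ee_pos: [0.5788, -0.0271, 0.2324]
tcp_rot: [[0.962, 0.274, -0.0], [0.274, -0.962, 0.0], [0.0, -0.0, -1.0]]
ft_force: [0.5, -0.1, -4.4]
gripper_width: 0.454
gripper_force: 41.3
```

Run:
```python
from h import *
t=get_image("top");s=get_image("side");print(monitor.state()["ee_pos"])
a=np.hstack([crop(t,270,190,100,100,4),crop(s,280,140,100,100,4)])
cv2.imwrite("pics/c4.png",a)
```

```text
[ 0.57882628 -0.02686184  0.23236107]
```

View pics/c4.png

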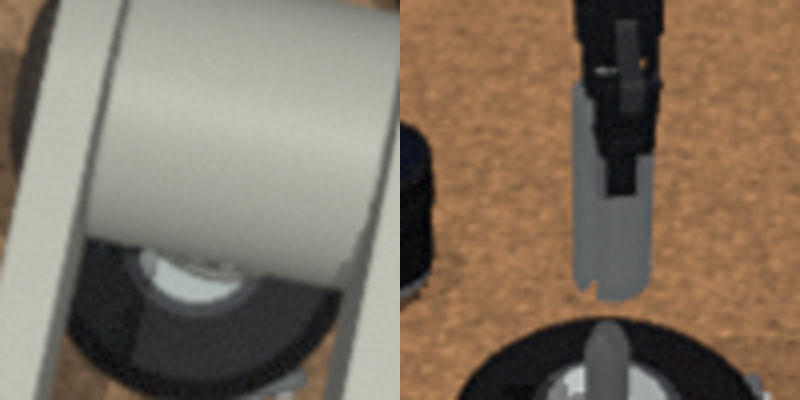

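The side crop shows the held column upright with a slot mouth at about (590,287). That puts the slot heading near 64°, so about 8° of turn remains. I'll check the foot's position against the spindle.

Run:
```python
from h import *
np.set_printoptions(precision=4,suppress=True)
f=at("side",333.2,215,.232-.0843)
d=np.array([.461,.689])-f[:2];d/=np.linalg.norm(d);print("foot",f[:2]-.02*d)
s=np.array([.5764,-.0202,.116]);print("spindle by side",s)
R=np.array(monitor.state()["tcp_rot"]);print("tool shift",R.T@np.array([0,.007,0])/.05, np.degrees(np.arctan2(R[1,0],R[0,0])))
```

```text
foot [ 0.5753 -0.0309]
spindle by side [ 0.5764 -0.0202  0.116 ]
tool shift [ 0.0385 -0.1346  0.    ] 15.961001618519445
```

carry_out --pt "0.05 -0.15 0 0" --pt "0 0 0 -0.7" --pt "0 0 0.2 -0.6" --pt "0 0 0.2 0" --pt "0 0 0.1 0"

```text
time_s: 6.0
ee_pos: [0.5788, -0.0182, 0.2062]
tcp_rot: [[0.915, 0.403, -0.001], [0.403, -0.915, 0.0], [-0.001, -0.001, -1.0]]
ft_force: [-0.9, 0.2, -3.5]
gripper_width: 0.456
gripper_force: 41.4
```

carry_out --pt "0 0 0.1 0" --pt "0 0 0.1 0" --pt "0 0 0.1 0" --pt "0 0 0 0"

```text
time_s: 6.4
ee_pos: [0.5789, -0.0186, 0.1916]
tcp_rot: [[0.914, 0.405, -0.001], [0.405, -0.914, 0.0], [-0.001, -0.001, -1.0]]
ft_force: [-0.1, -0.1, -3.3]
gripper_width: 0.454
gripper_force: 41.3
```

Run:
```python
from h import *
s=get_image("side");print(monitor.state()["ee_pos"],monitor.state()["wrist_torque"])
cv2.imwrite("pics/c5.png",crop(s,280,150,100,100,5))
```

```text
[ 0.579056   -0.01857863  0.1920652 ] [ 0.04924884 -0.01542874 -0.01810515]
```

View pics/c5.png

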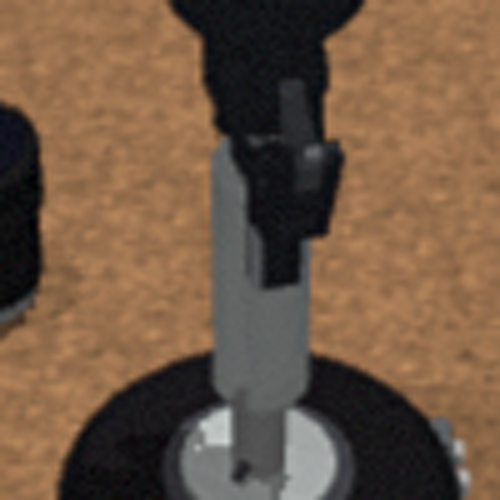

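The side crop shows the foot already over the spindle tip and centred, with the spindle at x≈260 and the column at x≈261. Lowering gently.

carry_out --pt "0 0 0.06 0" --pt "0 0 0.06 0" --pt "0 0 0.06 0" --pt "0 0 0.06 0" --pt "0 0 0 0"

```text
time_s: 6.95
ee_pos: [0.579, -0.0185, 0.1798]
tcp_rot: [[0.914, 0.405, -0.001], [0.405, -0.914, 0.0], [-0.001, -0.001, -1.0]]
ft_force: [0.3, 0.5, -3.7]
gripper_width: 0.45
gripper_force: 41.4
```

carry_out --pt "0 0 0.1 0" --pt "0 0 0.1 0" --pt "0 0 0.1 0" --pt "0 0 0.1 0" --pt "0 0 0 0"

```text
time_s: 7.45
ee_pos: [0.5788, -0.0185, 0.1594]
tcp_rot: [[0.914, 0.405, -0.001], [0.405, -0.914, 0.0], [-0.001, -0.001, -1.0]]
ft_force: [-0.8, -0.5, -3.0]
gripper_width: 0.453
gripper_force: 41.4
```

carry_out --pt "0 0 0.06 0" --pt "0 0 0.06 0" --pt "0 0 0 0"

```text
time_s: 7.75
ee_pos: [0.579, -0.0186, 0.1539]
tcp_rot: [[0.914, 0.406, -0.0], [0.406, -0.914, 0.0], [-0.0, -0.0, -1.0]]
ft_force: [0.2, -0.1, -3.7]
gripper_width: 0.447
gripper_force: 41.4
```

Foot is at about 0.0696, no side force. The pin's top is at 0.066.

carry_out --pt "0 0 0.04 0" --pt "0 0 0.04 0" --pt "0 0 0.04 0" --pt "0 0 0 0"

```text
time_s: 8.15
ee_pos: [0.579, -0.0185, 0.148]
tcp_rot: [[0.914, 0.405, -0.0], [0.405, -0.914, 0.0], [-0.0, -0.0, -1.0]]
ft_force: [0.2, 0.6, -3.0]
gripper_width: 0.451
gripper_force: 41.4
```

carry_out --pt "0 0 0.04 0" --pt "0 0 0.04 0" --pt "0 0 0.03 0" --pt "0 0 0 0"

```text
time_s: 8.55
ee_pos: [0.5791, -0.0186, 0.1426]
tcp_rot: [[0.914, 0.405, -0.0], [0.405, -0.914, 0.0], [-0.0, -0.0, -1.0]]
ft_force: [-0.4, -0.3, -3.1]
gripper_width: 0.453
gripper_force: 41.4
```

carry_out --pt "0 0 0.03 0" --pt "0 0 0.02 0" --pt "0 0 0 0"

```text
time_s: 8.85
ee_pos: [0.5792, -0.0186, 0.1404]
tcp_rot: [[0.914, 0.405, 0.0], [0.405, -0.914, 0.0], [0.0, 0.0, -1.0]]
ft_force: [-0.4, -0.3, -2.3]
gripper_width: 0.45
gripper_force: 41.4
```

carry_out --pt "0 0 0.02 0" --pt "0 0 0 0"

```text
time_s: 9.05
ee_pos: [0.5795, -0.0185, 0.1403]
tcp_rot: [[0.914, 0.406, 0.001], [0.406, -0.914, 0.0], [0.001, 0.001, -1.0]]
ft_force: [-2.8, 1.1, 9.0]
gripper_width: 0.454
gripper_force: 42.2
```

carry_out --pt "0 0 0 0" --pt "0 0 0 0" --pt "0 0 0 0" --pt "0 0 0 0" --pt "0 0 0 0" --gripper 1 --squeeze 20

```text
time_s: 9.55
ee_pos: [0.5791, -0.0186, 0.1392]
tcp_rot: [[0.914, 0.405, -0.0], [0.405, -0.914, 0.0], [-0.0, -0.0, -1.0]]
ft_force: [-0.2, 0.2, 0.4]
gripper_width: 0.999
gripper_force: 0.0
```

carry_out --pt "0 0 -0.2 0" --pt "0 0 -0.6 0" --pt "0 0 -0.8 0" --pt "0 0 -0.8 0" --pt "0 0 -0.5 0"

```text
time_s: 10.05
ee_pos: [0.5794, -0.0186, 0.2884]
tcp_rot: [[0.914, 0.405, 0.004], [0.405, -0.914, -0.001], [0.003, 0.002, -1.0]]
ft_force: [-0.2, -0.2, -0.1]
gripper_width: 1.003
gripper_force: 0.0
```

Run:
```python
from h import *
np.set_printoptions(precision=4,suppress=True)
for n,a,b in(("big",(155,300.5),(367,414.7)),("a",(154.2,261.2),(367.8,368.7)),("b",(195,298.1),(313.5,412.9))):
    print(n,tri(a,b),at("top",*a,.047),at("side",*b,.047))
s=get_image("side");print(monitor.state()["ee_pos"])
cv2.imwrite("pics/c6.png",crop(s,270,160,120,120,5))
```

```text
big (array([0.4532, 0.3479, 0.05  ]), np.float64(0.0018474393001515286)) [0.4541 0.3487 0.047 ] [0.4522 0.3466 0.047 ]
a (array([0.4982, 0.3253, 0.1722]), np.float64(0.074080575345234)) [0.5429 0.3546 0.047 ] [0.4613 0.2624 0.047 ]
b (array([ 0.5095,  0.292 , -0.1014]), np.float64(0.09344537002441297)) [0.4627 0.2571 0.047 ] [0.541  0.3598 0.047 ]
[ 0.58   -0.0187  0.2917]
```

View pics/c6.png

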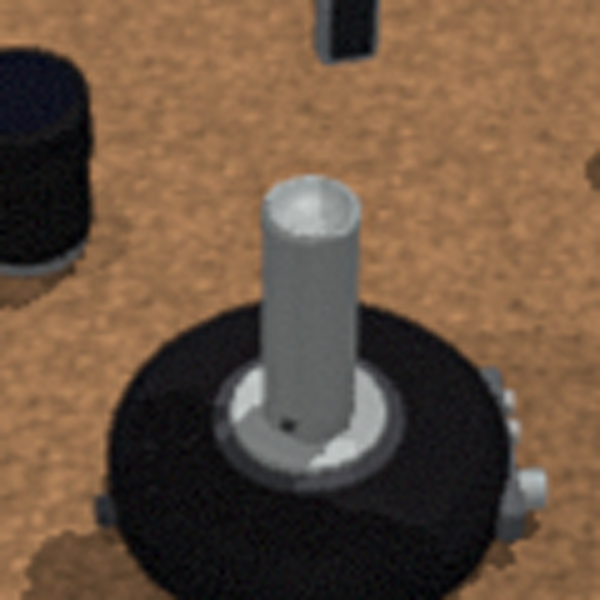

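The crop shows the column fully home: its rim is on the flange, with the pin in the slot at (290,425). The dish rim is at (311,207). The bauble at (0.453, 0.348, 0.050) fits its expected height of 0.047, and the 90 mm pitch checks. I'll approach it with the fingers along the diagonal.

carry_out --pt "0 0 0 -0.9" --pt "0 0 0 -0.9" --pt "0 0 0 -0.9" --pt "0 0 0 -0.8" --pt "0.2 -0.4 0 0"

```text
time_s: 10.6
ee_pos: [0.5724, 0.0014, 0.2844]
tcp_rot: [[0.707, 0.707, -0.0], [0.707, -0.707, -0.0], [-0.0, 0.0, -1.0]]
ft_force: [0.5, 0.4, 0.3]
gripper_width: 0.998
gripper_force: 0.0
```

carry_out --pt "0.37 -0.76 0 0" --pt "0.37 -0.76 0 0" --pt "0.37 -0.76 0 0" --pt "0.37 -0.76 0 0" --pt "0.37 -0.76 0 0"

```text
time_s: 11.1
ee_pos: [0.5026, 0.204, 0.285]
tcp_rot: [[0.708, 0.706, 0.001], [0.706, -0.708, 0.0], [0.001, 0.0, -1.0]]
ft_force: [1.2, 0.3, -0.1]
gripper_width: 0.999
gripper_force: 0.0
```

carry_out --pt "0.37 -0.76 0 0" --pt "0.37 -0.76 0 0" --pt "0.37 -0.76 0 0" --pt "0 0 0 0" --pt "0 0 0 0"

```text
time_s: 11.6
ee_pos: [0.4618, 0.3231, 0.2846]
tcp_rot: [[0.707, 0.708, 0.0], [0.708, -0.707, -0.0], [0.0, 0.0, -1.0]]
ft_force: [-0.7, -0.7, -0.1]
gripper_width: 1.004
gripper_force: 0.0
```

Run:
```python
from h import *
np.set_printoptions(precision=4,suppress=True)
s=monitor.state();R=np.array(s["tcp_rot"]);p=np.array(s["ee_pos"]);print(p,R.T@(np.array([.4532,.3479,.1])-p)/.05,np.array(s["joints"]))
print("dish side",at("side",332.2,201.4,.176))
```

```text
[0.4618 0.3231 0.2846] [ 0.2295 -0.4732  3.6926] [ 0.4738  0.116   1.3916 -0.0001  1.6338  1.2586]
dish side [ 0.5761 -0.0207  0.176 ]
```

carry_out --pt "0.23 -0.47 0 0" --pt "0 0 0.7 0" --pt "0 0 0.9 0" --pt "0 0 0.9 0" --pt "0 0 0.7 0"

```text
time_s: 12.1
ee_pos: [0.4537, 0.3457, 0.1222]
tcp_rot: [[0.709, 0.705, -0.001], [0.705, -0.709, -0.001], [-0.001, -0.0, -1.0]]
ft_force: [0.9, -0.6, 1.5]
gripper_width: 1.0
gripper_force: 0.0
```

carry_out --pt "0 0 0.4 0" --pt "0 0 0.2 0" --pt "0 0 0 0" --pt "0 0 0 0"

```text
time_s: 12.5
ee_pos: [0.4546, 0.3471, 0.0957]
tcp_rot: [[0.708, 0.706, 0.001], [0.706, -0.708, 0.001], [0.002, 0.0, -1.0]]
ft_force: [-0.7, 0.2, 0.2]
gripper_width: 0.996
gripper_force: 0.0
```

carry_out --pt "0 -0.03 0.3 0" --pt "0 0 0.3 0" --pt "0 0 0.3 0" --pt "0 0 0.2 0" --pt "0 0 0.05 0"

```text
time_s: 13.0
ee_pos: [0.4521, 0.3479, 0.0351]
tcp_rot: [[0.708, 0.706, -0.002], [0.706, -0.708, -0.001], [-0.002, -0.001, -1.0]]
ft_force: [0.2, -1.3, -0.7]
gripper_width: 1.001
gripper_force: 0.0
```

carry_out --pt "0 0 0 0" --pt "0 0 0 0" --pt "0 0 0 0" --pt "0 0 0 0" --pt "0 0 0 0" --gripper 0.2 --squeeze 20

```text
time_s: 13.5
ee_pos: [0.4535, 0.3481, 0.0378]
tcp_rot: [[0.708, 0.706, 0.002], [0.706, -0.708, 0.0], [0.001, 0.001, -1.0]]
ft_force: [2.7, -5.1, 1.4]
gripper_width: 0.689
gripper_force: 21.2
```

carry_out --pt "0 0 -0.1 0" --pt "0 0 -0.3 0" --pt "0 0 -0.5 0" --pt "0 0 -0.7 0" --pt "0 0 -0.7 0"

```text
time_s: 14.0
ee_pos: [0.4525, 0.3483, 0.1545]
tcp_rot: [[0.708, 0.706, 0.0], [0.706, -0.708, 0.001], [0.001, -0.0, -1.0]]
ft_force: [0.8, -0.9, -1.1]
gripper_width: 0.685
gripper_force: 22.0
```

carry_out --pt "0 0 -0.7 0" --pt "0 0 -0.6 0" --pt "0 0 -0.4 0" --pt "0 0 -0.3 0" --pt "0 0 0 0"

```text
time_s: 14.5
ee_pos: [0.453, 0.3485, 0.2545]
tcp_rot: [[0.708, 0.706, 0.003], [0.706, -0.708, 0.002], [0.003, 0.001, -1.0]]
ft_force: [0.2, -0.1, -1.5]
gripper_width: 0.689
gripper_force: 22.0
```

carry_out --pt "-0.1 0.2 0 0" --pt "-0.2 0.4 0 0" --pt "-0.3 0.6 0 0" --pt "-0.35 0.7 0 0" --pt "-0.35 0.7 0 0"

```text
time_s: 15.0
ee_pos: [0.4983, 0.2083, 0.2504]
tcp_rot: [[0.708, 0.706, -0.002], [0.706, -0.708, -0.001], [-0.002, -0.001, -1.0]]
ft_force: [0.7, -0.1, -1.5]
gripper_width: 0.688
gripper_force: 22.0
```

carry_out --pt "-0.35 0.7 0 0" --pt "-0.35 0.7 0 0" --pt "-0.35 0.7 0 0" --pt "-0.35 0.7 0 0" --pt "-0.3 0.6 0 0"

```text
time_s: 15.5
ee_pos: [0.5581, 0.0273, 0.2503]
tcp_rot: [[0.709, 0.706, -0.002], [0.706, -0.709, 0.0], [-0.002, -0.002, -1.0]]
ft_force: [0.2, 0.3, -0.8]
gripper_width: 0.693
gripper_force: 22.0
```

carry_out --pt "-0.2 0.4 0 0" --pt "-0.1 0.2 0 0" --pt "0 0 0 0" --pt "0 0 0 0" --pt "0 0 0 0"

```text
time_s: 16.0
ee_pos: [0.5686, -0.001, 0.2517]
tcp_rot: [[0.707, 0.707, -0.0], [0.707, -0.707, 0.0], [0.0, -0.0, -1.0]]
ft_force: [-0.3, 0.0, -1.4]
gripper_width: 0.692
gripper_force: 22.0
```

Run:
```python
from h import *
np.set_printoptions(precision=4,suppress=True)
i=get_image("side");cv2.imwrite("pics/c7.png",crop(i,270,120,120,120,5))
s=monitor.state();R=np.array(s["tcp_rot"]);p=np.array(s["ee_pos"]);print(p,R.T@(np.array([.577,-.0198,.2])-p)/.05)
```

```text
[ 0.5687 -0.0009  0.2518] [-0.1489  0.3851  1.0362]
```

View pics/c7.png

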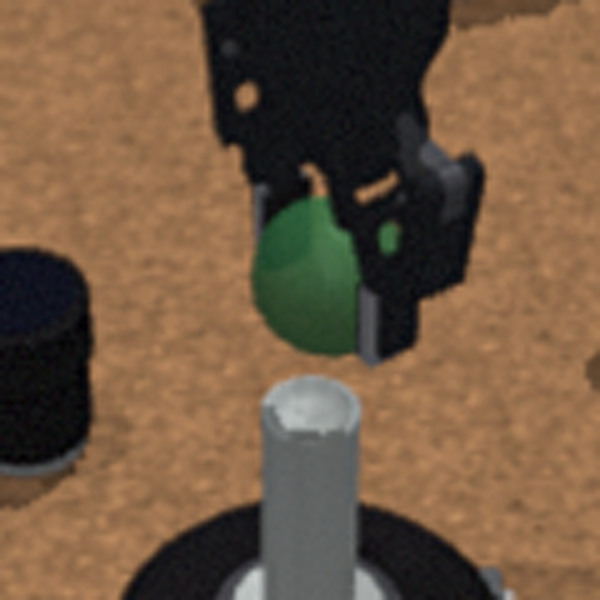

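Run:
```python
from h import *
np.set_printoptions(precision=4,suppress=True)
i=cv2.imread("pics/c7.png");h=cv2.cvtColor(i,cv2.COLOR_BGR2HSV);m=cv2.inRange(h,(45,80,30),(85,255,255))
c=max(cv2.findContours(m,0,1)[0],key=cv2.contourArea)[:,0,:].astype(float)
# free arc: left side and bottom
q=c[((c[:,0]<300)&(c[:,1]>240))|((c[:,1]>330)&(c[:,0]<345))]
A=np.c_[2*q,np.ones(len(q))];s=np.linalg.lstsq(A,(q**2).sum(1),rcond=None)[0];print(s[:2],np.sqrt(s[2]+s[:2]@s[:2]))
u=270+s[0]/5-.4;v=120+s[1]/5-.4
for z in(.255,.261,.265):print(z,at("side",u,v,z))
```

```text
[331.7342 275.4572] 77.4743687387922
0.255 [ 0.5681 -0.0105  0.255 ]
0.261 [ 0.5671 -0.0034  0.261 ]
0.265 [0.5663 0.0013 0.265 ]
```

The crop shows the ball held above the column, with a fitted centre of (332,275) and radius 77. The remaining shift agrees with the arm's figure within 2 mm.

carry_out --pt "-0.08 0.2 0 0" --pt "-0.07 0.19 0 0" --pt "0 0 0.4 0" --pt "0 0 0.4 0" --pt "0 0 0.2 0"

```text
time_s: 16.55
ee_pos: [0.5771, -0.0216, 0.2001]
tcp_rot: [[0.708, 0.706, -0.002], [0.706, -0.708, 0.0], [-0.001, -0.002, -1.0]]
ft_force: [-0.9, 0.7, -2.5]
gripper_width: 0.691
gripper_force: 22.0
```

carry_out --pt "0 0 0.04 0" --pt "0 0 0 0" --pt "0 0 0 0"

```text
time_s: 16.85
ee_pos: [0.5778, -0.0212, 0.2008]
tcp_rot: [[0.708, 0.706, 0.001], [0.706, -0.708, -0.0], [0.001, 0.001, -1.0]]
ft_force: [0.6, -0.1, -1.1]
gripper_width: 0.688
gripper_force: 22.0
```

carry_out --pt "0.01 -0.02 0.04 0" --pt "0 0 0.04 0" --pt "0 0 0.04 0" --pt "0 0 0.02 0" --pt "0 0 0 0"

```text
time_s: 17.35
ee_pos: [0.577, -0.02, 0.1927]
tcp_rot: [[0.708, 0.706, -0.0], [0.706, -0.708, 0.0], [-0.0, -0.0, -1.0]]
ft_force: [-1.4, 0.1, -1.8]
gripper_width: 0.69
gripper_force: 22.0
```

carry_out --pt "0 0 0.02 0" --pt "0 0 0 0"

```text
time_s: 17.55
ee_pos: [0.5771, -0.02, 0.1919]
tcp_rot: [[0.708, 0.706, 0.0], [0.706, -0.708, 0.0], [0.0, 0.0, -1.0]]
ft_force: [-0.6, -0.5, 0.7]
gripper_width: 0.69
gripper_force: 22.2
```

carry_out --pt "0 0 0.01 0" --pt "0 0 0 0"

```text
time_s: 17.75
ee_pos: [0.5772, -0.02, 0.1916]
tcp_rot: [[0.708, 0.706, 0.001], [0.706, -0.708, 0.0], [0.0, 0.0, -1.0]]
ft_force: [0.2, 0.3, 2.5]
gripper_width: 0.688
gripper_force: 22.3
```

Resting on the dish with a light load. I'll release and retreat straight up.

carry_out --pt "0 0 0 0" --pt "0 0 0 0" --pt "0 0 0 0" --pt "0 0 0 0" --pt "0 0 0 0" --gripper 1

```text
time_s: 18.25
ee_pos: [0.577, -0.02, 0.1913]
tcp_rot: [[0.708, 0.706, -0.0], [0.706, -0.708, 0.0], [0.0, -0.0, -1.0]]
ft_force: [-0.1, 0.3, 0.2]
gripper_width: 1.001
gripper_force: 0.0
```

carry_out --pt "0 0 -0.1 0" --pt "0 0 -0.2 0" --pt "0 0 -0.4 0" --pt "0 0 -0.7 0" --pt "0 0 -0.7 0"

```text
time_s: 18.75
ee_pos: [0.5768, -0.02, 0.2982]
tcp_rot: [[0.708, 0.706, -0.0], [0.706, -0.708, 0.0], [0.0, -0.0, -1.0]]
ft_force: [0.4, -0.1, 0.8]
gripper_width: 0.997
gripper_force: 0.0
```

carry_out --pt "0 0 -0.4 0" --pt "0 0 0 0" --pt "0 0 0 0"

```text
time_s: 19.05
ee_pos: [0.5771, -0.02, 0.3168]
tcp_rot: [[0.708, 0.706, 0.001], [0.706, -0.708, -0.0], [0.001, 0.001, -1.0]]
ft_force: [-0.9, -0.2, -0.7]
gripper_width: 1.0
gripper_force: 0.0
```

Run:
```python
from h import *
i=get_image("side");cv2.imwrite("pics/c8.png",i)
```

```text
(no output)
```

View pics/c8.png

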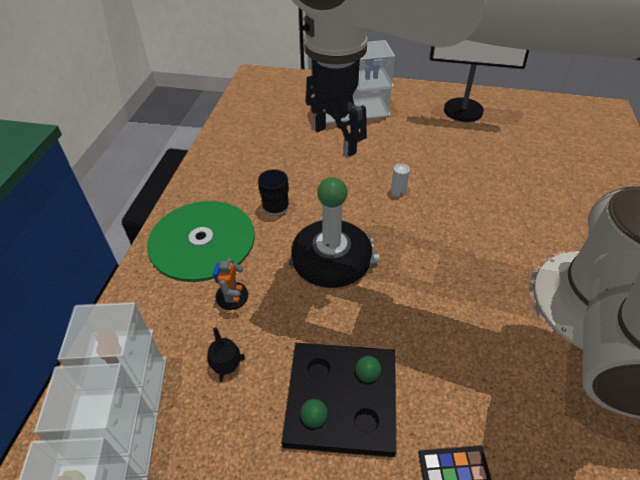

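The bauble sits in the dish at (332,192), the column stands on the drive, the gripper is clear, and everything else is in its place.

```bash
python3 -c "
from bench import workorder
print(workorder.hand_in())"
```

```text
the job is handed in; nothing more can be done
None
```

The tall column stands fully home on the spindle with its slots over the pin, the large bauble rests in its dish with nothing else disturbed, and the job is handed in (about 19 s on the robot's clock; no verdict was returned).

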